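# Cull damaged sample boats and tip the sound ones into the wash basket

## Robot

A 7-joint arm with a two-finger parallel gripper is mounted at the origin on the work surface. World frame = base frame: x ahead of the robot, y to its left, z up, the work surface at z = 0. Lengths are in m, angles in rad, forces in N, time in s.
With the tool pointing down it reaches from about 0.425 to 0.925 m from the base axis. Payload 6.8 kg.
Tool frame: the origin (TCP) lies between the finger pads; the fingertips stand r.tips_ahead ahead of it and the grasp point (between the pads) lies 5 mm behind it (r.tips_ahead is the distance from the TCP to the fingertips, in m); z points along the fingers, y is the line along which they close (so a half turn about z gives the same grasp; the last joint's range is limited). The gripper opens to 85 mm and grips with 20 to 120 N. Pads are 22 mm wide; open, the fingers measure 114 mm over their backs; the gripper's body (76 mm by 85 mm) begins 54 mm behind the grasp point. The pads swing forward as they close: fully open they stand 13 mm farther back than shut.
Start: joints at [1.009, 0.477, 0.022, 1.555, -0.011, 1.109, -0.083], TCP at [0.296, -0.607, 0.245] pointing down, gripper open.
Joint ranges: [-2.96, 2.96], [-0.34, 2.1], [-1.41, 1.46], [0.24, 2.44], [-1.37, 4.51], [0.17, 1.92], [-2.96, 2.96]. Speed limits (rad/s): [2.39, 2.39, 3.14, 3.14, 3.14, 3.14, 3.14].

## Interface

Orientations are given as a rotation vector (axis times angle).
In Python, from bench import r gives the robot as it stands.
- The arm moves only by the tool move_arm, never from a script. Its argument "rows" is one flat list of numbers, 4 for each row, row after row: the shift along the tool's x, y, z in cm, then the turn about the tool's z in degrees. In form: [tx, ty, tz, twist, tx, ty, tz, twist, ...]. A call has 1 to 10 rows; each row is the pose to reach, as a shift and turn from the pose commanded when the call began, along the tool's axes at that moment; what a row does not reach only later rows make up. A row lasts 1/8 s, in which the tool goes at most 62.5 mm and 10.7 degrees, less where a joint would pass 70% of its speed; a pose out of reach is approached as far as the arm can. A call with a gripper value outside its range is refused whole. "fingers" is the opening, from 0 (shut) to 1 (fully open), set as the call begins (left out, the last holds). The fingers move at their own pace and stop on an object; "newtons" is the grip in N (left out, the last holds). Time passes only in rows, so rows that repeat a pose let the fingers close. It gives the time, the measured TCP pose, the force, the opening and the grip force at its end, in the units of the state.
- r.get_obs(): the state, without advancing time (a new reading comes with each control period).
- r.grab_frame(name): name is "scene" or "top" or "wrist"; returns the picture (480x640x3 uint8, blue, green, red); there is no depth.
- r.camera_params(name): a dict with "fx", "fy", "cx", "cy" (pixels), "k1" (the pictures are not rectified: a ray, as slopes to the right and down, at radius r is drawn at 1 + k1 r^2 times it, then the intrinsics apply), "world_from_camera" (4x4, takes a point from camera to world coordinates). Camera axes: x right, y down, z forward; pixel columns grow to the right and rows downward; lengths in m; the calibration is good to about 2 mm. A picture is of the moment at which its call begins: read the wrist's pose just before it. camera_params takes no time and is no camera call; for the wrist camera it gives the pose at the moment of the call.
- r.hand_in(): hands the job in; it is judged then, once.
The state is a dict: "clock": time; "joints": joint angles; "qvel": joint speeds; "tau": joint torques, N m; "tcp_pos": TCP position; "orientation": TCP orientation; "contact_force": force on the tool from outside, world axes, zero at the start; "moment": the same for the moment, N m; "grip_width": finger opening in m; "gripper_force": force on a finger pad.
Only numpy, scipy, OpenCV 4.12 (cv2) and the standard library are available. Lean on these libraries where they do the work, as an engineer would, in place of code of your own. Each camera call takes 0.05 s, during which the arm holds its last target. There are 200 camera calls.

## Task

Of the five steel sample boats on the white tip tray, one is snapped short and one is bent: pick these two out and put them in the black scrap bin, leaving the three sound ones on the flat tray. Then lift the tray by its bar handle so that the sound boats slide off into the grey basket under its lip, and lower the tray flat again. Leave the stray labware, the bin and the basket where they stand.

Things in the scene. Friction and masses are not known exactly. Their poses are not given: they have to be found in the camera images.
- boat_a: a sound steel sample boat: an open-topped trough, 86 long (its x axis) x 26 wide (y) x 20 tall (mm), straight, closed at both ends, walls 3 thick. Origin at the centre of its underside. Five boats lie on the tray, open side up, roughly along the tipping direction
- boat_b: a sound steel sample boat: an open-topped trough, 86 long (its x axis) x 26 wide (y) x 20 tall (mm), straight, closed at both ends, walls 3 thick. Origin at the centre of its underside. Five boats lie on the tray, open side up, roughly along the tipping direction
- boat_c: a sound steel sample boat: an open-topped trough, 86 long (its x axis) x 26 wide (y) x 20 tall (mm), straight, closed at both ends, walls 3 thick. Origin at the centre of its underside. Five boats lie on the tray, open side up, roughly along the tipping direction
- boat_short: a damaged boat: same trough, 26 wide (y) and 20 tall, but only 60 mm long (x); the +x end wall is missing. Origin at the centre of its underside
- boat_bent: a damaged boat: same trough, 26 mm wide, 20 mm tall, lying flat on its floor, but kinked sideways in plan at mid-length: its two halves, each 43 long, run from the origin at +0.28 rad (towards +x +y) and at pi - 0.28 rad (towards -x +y) from its x axis. Origin at the kink, on the underside
- stand: grey stand of the tip tray, fixed. Origin on the bench under the middle of the tray; z up. With the tray flat, the white tray spans x +-129 and y from -115 (open lip) to +110 (mm); its floor surface is 110 above the bench, 250 wide inside, with rims 18 high on three sides. The tray is hinged to the stand along x at y = -85, height 105. The basket stands at the -y side, the handle is at the +y side
- tray (a joint): tilt of the tray in rad: 0 flat, resting on the stand; grows as its handle side (+y of the stand) is lifted, up to 1.1. Falls back to 0 if let go. The boats slide at some 0.5 to 0.9 rad, depending on friction
- handle (a point): middle of the tray handle, a round steel bar 12 mm in diameter and 110 mm long (along the point x axis, level), 119 mm above the bench when flat and 29 mm clear of the tray rim. It moves on an arc of 230 mm radius about the hinge
- lip (a point): middle of the open lower edge of the tray, on the floor surface
- basket: loose grey open tub, 290 (x) x 160 (y) x 75 tall (mm), walls 4 thick, standing below the lip of the tray. Origin at the centre of its underside
- scrap: loose black open scrap bin, 150 (x) x 140 (y) x 80 tall (mm), walls 4 thick, to the left or the right of the stand. Origin at the centre of its underside
- tip_box: bystander: the closed blue box with a clear lid, 124 x 104 x 90 tall (mm). Origin at the centre of its underside
- beaker: bystander: a glass beaker, 72 across, 85 tall (mm). Origin at the centre of its underside
- jar: bystander: a white screw-top jar, 68 across, 95 tall (mm). Origin at the centre of its underside
- spatula: bystander: a steel lab spoon, 170 mm long, lying on the bench
- dish: bystander: a flat white dish, 80 across, 16 tall (mm). Origin at the centre of its underside
Not all that is in view belongs to the job. Leave any turquoise look-alike of the boat_short alone.

How it is judged:
By the outcome, as a careful person would: the job done as asked, in the order asked, and still so for the second after the job is handed in, with the robot touching nothing.
It also fails if it takes over 72 s, if anything falls off the work surface, if the arm or the gripper's body presses on something with over 40 N, if the wrist force passes 120 N, or if a joint passes its speed limit or range.

## Working session

There is one attempt and no reset: what is moved stays moved. The work goes in short steps, Python scripts to look and compute and a tool call to move; the robot and the scene stay as the last step left them, time stands still between calls to the robot, and variables do not carry over. Pictures are saved under pics/ and viewed, at most 10 in all, crops included, and the job is handed in when it is done.

Besides the shell and the picture viewer there is one more tool, called by a JSON object that holds its "api" and its "payload", one argument or row to a line. move_arm: Moves the arm, as the interface text tells. Its arguments: {"type":"object","properties":{"rows":{"type":"array"},"fingers":{"type":"number"},"newtons":{"type":"number"}},"required":["rows"]}

```bash
ls; mkdir -p pics; python3 - <<'E'
from bench import r
import cv2,numpy as np
for n in("top","scene"):
    cv2.imwrite(f"pics/{n}0.png",r.grab_frame(n)); c=r.camera_params(n); print(n,{k:(np.round(v,4).tolist()) for k,v in c.items()})
o=r.get_obs(); print(o, r.tips_ahead)
E
```

```text
pics
top {'fx': 485.7689, 'fy': 485.7689, 'cx': 313.4467, 'cy': 245.1979, 'k1': -0.1186, 'world_from_camera': [[-0.0222, -0.9924, 0.1214, 0.4513], [-0.9996, 0.0196, -0.0224, 0.0092], [0.0198, -0.1218, -0.9924, 0.9891], [0.0, 0.0, 0.0, 1.0]]}
scene {'fx': 547.1425, 'fy': 547.1425, 'cx': 324.0185, 'cy': 239.0896, 'k1': 0.0204, 'world_from_camera': [[0.2793, 0.8192, -0.501, 1.1741], [0.9602, -0.2401, 0.1428, -0.1657], [-0.0033, -0.5209, -0.8536, 1.1857], [0.0, 0.0, 0.0, 1.0]]}
{'clock': 0.1, 'joints': array([ 1.00889147,  0.47772885,  0.0223639 ,  1.55635703, -0.01147909,
        1.10930771, -0.08310771]), 'qvel': array([ 0.00096068, -0.00019199,  0.00037255, -0.00287614, -0.00013432,
        0.00014895, -0.00091906]), 'tau': array([ 3.75245232e-03, -5.97771406e+01,  1.61351748e+00, -2.81958693e+01,
        1.28609154e-02,  5.03949312e-03, -1.60403897e-05]), 'tcp_pos': array([ 0.29565986, -0.60622891,  0.24441381]), 'orientation': array([-3.05951758e+00, -7.06380691e-01,  8.18621229e-04]), 'contact_force': array([-0.49162507, -0.50662515, -0.7881092 ]), 'moment': array([0.01748189, 0.04566499, 0.01276369]), 'gripper_force': 0.0, 'grip_width': 0.08529971483816862} 0.014
```

View pics/top0.png

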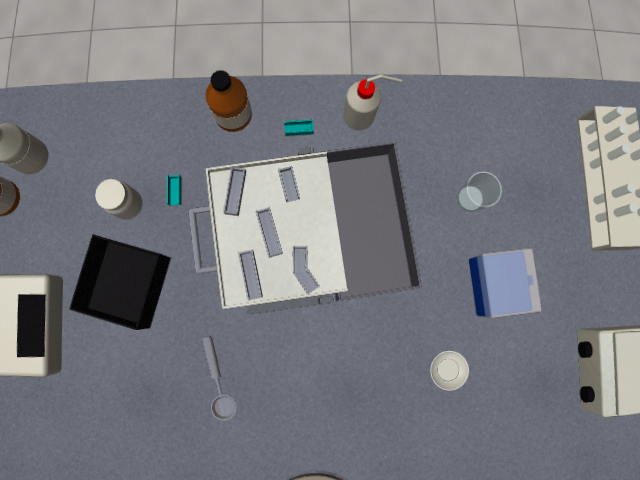

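View pics/scene0.png

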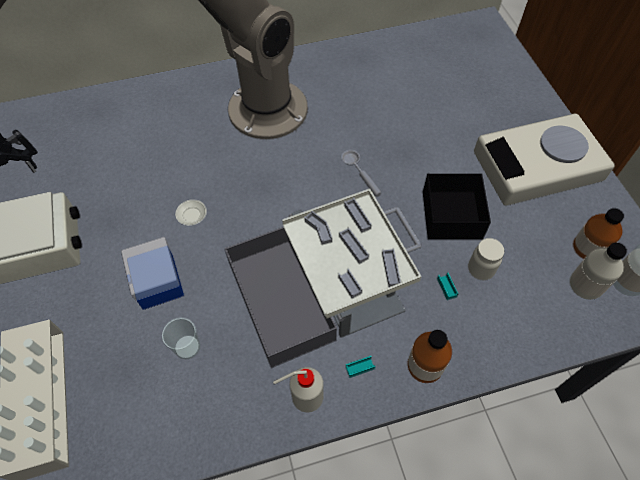

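The top view (up = +x, left = +y) shows boats near (235,192), (269,232) and (250,275), all full length. The one at (289,184) is clearly shorter and grey, so it is the short boat. The one at (305,270) is kinked, so it is the bent boat. The turquoise pieces at (299,128) and (174,190) lie on the bench and are look-alikes to leave alone. The handle is near (202,240), the bin at (120,282) and the basket at (375,220). Next I'll measure these and confirm with an enlarged crop.

```bash
cat > h.py <<'E'
from bench import r
import cv2,numpy as np
from scipy.spatial.transform import Rotation as R
def cast(cam,px,z,c=None):
    c=c or r.camera_params(cam); K=np.array([[c['fx'],0,c['cx']],[0,c['fy'],c['cy']],[0,0,1]])
    n=cv2.undistortPoints(np.float64(px).reshape(-1,1,2),K,np.array([c['k1'],0,0,0.]))[:,0]
    T=np.array(c['world_from_camera']); d=np.c_[n,np.ones(len(n))]@T[:3,:3].T; o=T[:3,3]
    return o+d*((z-o[2])/d[:,2])[:,None]
def rect(p):  # centre, long, short, angle of long axis
    (c,(w,h),a)=cv2.minAreaRect(np.float32(p[:,:2]*1000))
    if w<h: w,h,a=h,w,a+90
    return np.round(np.array(c)/1000,4),round(w,1),round(h,1),round((a+90)%180-90,1)
def go(p,yaw=None):
    """shift (cm) along tool axes and twist (deg) to TCP p; yaw = world angle of the closing line (deg)"""
    o=r.get_obs(); M=R.from_rotvec(o['orientation']).as_matrix(); s=M.T@(np.array(p)-o['tcp_pos'])*100
    t=0
    if yaw is not None:
        y=M[:,1]; a=np.degrees(np.arctan2(y[1],y[0])); t=-((yaw-a+90)%180-90)
    print("shift cm",s.round(2),"twist",round(t,1),"tcp",o['tcp_pos'].round(4),"toolz",M[:,2].round(3))
E
cat > m.py <<'E'
from h import *
for n in("top","scene"):
    im=cv2.imread(f"pics/{n}0.png"); hsv=cv2.cvtColor(im,cv2.COLOR_BGR2HSV); v=hsv[...,2]
    w=cv2.inRange(hsv,(0,0,185),(180,45,255)); cs,_=cv2.findContours(w,0,2)
    q=(270,230) if n=="top" else (350,250)
    t=max(cs,key=lambda c:(cv2.contourArea(c) if cv2.pointPolygonTest(cv2.convexHull(c),q,False)>=0 else 0)); hull=cv2.convexHull(t)
    print(n,"tray",rect(cast(n,hull,.12)))
    m=np.zeros_like(w); cv2.fillConvexPoly(m,hull,255); m=cv2.erode(m,np.ones((9,9)))
    b=cv2.bitwise_and(m,cv2.inRange(hsv,(0,0,0),(180,255,170)))
    cs,_=cv2.findContours(b,0,1)
    for c in cs:
        if cv2.contourArea(c)>150: print(" boat",np.mean(c[:,0],0).round(),rect(cast(n,c,.122)))
    k=cv2.inRange(hsv,(0,0,0),(180,255,38)); cs,_=cv2.findContours(k,0,1)
    for c in cs:
        if cv2.contourArea(c)>1500: print(" dark",cv2.boundingRect(c),rect(cast(n,c,.08)))
im=cv2.imread("pics/top0.png"); cv2.imwrite("pics/crop.png",cv2.resize(im[130:330,180:430],None,fx=3,fy=3,interpolation=cv2.INTER_CUBIC))
E
python3 m.py
```

```text
top tray (array([0.5859, 0.0585]), 249.4, 225.5, 7.1)
 boat [250. 274.] (array([0.5073, 0.1036]), 87.8, 27.4, 10.9)
 boat [303. 268.] (array([0.5164, 0.0098]), 86.6, 38.1, 15.8)
 boat [269. 233.] (array([0.5832, 0.07  ]), 90.1, 27.4, 15.0)
 boat [235. 193.] (array([0.6567, 0.132 ]), 82.6, 29.2, -9.4)
 boat [289. 184.] (array([0.6714, 0.0324]), 64.3, 27.6, 13.0)
 dark (17, 295, 28, 62) (array([0.4181, 0.5343]), 117.0, 55.9, -0.3)
 dark (70, 235, 100, 95) (array([0.4982, 0.3573]), 161.5, 148.3, 73.3)
scene tray (array([0.5919, 0.0611]), 243.9, 228.3, 7.0)
 boat [349. 283.] (array([0.6729, 0.0337]), 66.9, 31.2, 12.3)
 boat [390. 266.] (array([0.6563, 0.1337]), 86.0, 29.8, -9.4)
 boat [353. 245.] (array([0.5834, 0.0713]), 96.1, 33.6, 15.1)
 boat [321. 230.] (array([0.5253, 0.0135]), 76.5, 40.9, 15.4)
 boat [359. 218.] (array([0.5168, 0.1064]), 78.3, 33.0, 11.0)
 dark (423, 174, 67, 65) (array([0.5212, 0.3558]), 191.3, 155.1, -16.5)
 dark (537, 0, 100, 114) (array([0.0675, 0.9365]), 576.7, 199.4, -48.5)
```

View pics/crop.png

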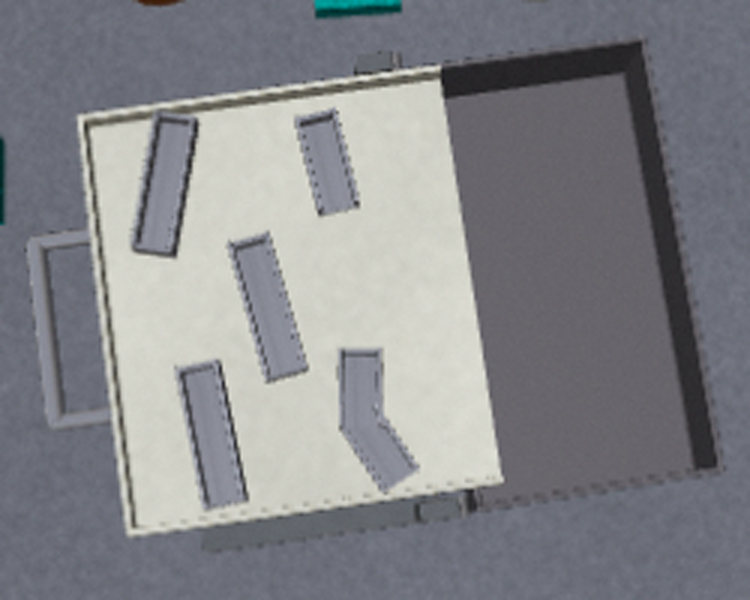

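The crop confirms it. The grey boat at crop (327,163) is short, with its lower end wall missing. The one at (370,420) is kinked, and the other three are straight and full length. Next I'll compute the grasps and the handle position.

```bash
python3 - <<'E'
from h import *
f=lambda L,z:cast("top",np.array(L)/3+[180,130],z)
b=f([(361,352),(360,418),(402,480)],.125);print("bent pts",b.round(4), "lens",np.linalg.norm(np.diff(b,axis=0),axis=1))
for i in(0,1): d=b[i]-b[i+1];print("half axis deg",np.degrees(np.arctan2(d[1],d[0])).round(1),"mid",(b[i]+b[i+1])[:2]/2)
h=f([(36,242),(56,424),(46,333)],.119);print("handle",h.round(4),np.linalg.norm(h[0]-h[1]))
u=np.array([-np.sin(np.radians(7.1)),np.cos(np.radians(7.1))]);lip=f([(441,68),(503,482)],.115).mean(0);print("lip",lip, "lip-handle along y (want .2596)",(h[2]-lip)[:2]@u)
go((.672,.033,.24),102.7); go((.672,.033,.128),102.7)
E
```

```text
bent pts [[ 0.5536  0.0133  0.125 ]
 [ 0.5142  0.0147  0.125 ]
 [ 0.4769 -0.0095  0.125 ]] lens [0.0394689 0.0443821]
half axis deg -2.0 mid [0.53391622 0.01398802]
half axis deg 32.9 mid [0.49556568 0.00260003]
handle [[0.6257 0.2101 0.119 ]
 [0.5145 0.197  0.119 ]
 [0.5696 0.2034 0.119 ]] 0.11192688767668102
lip [ 0.60318939 -0.05490714  0.115     ] lip-handle along y (want .2596) 0.26042388952060236
shift cm [ 61.85 -40.95   0.5 ] twist 13.3 tcp [ 0.2957 -0.6062  0.2444] toolz [-0.001  0.001 -1.   ]
shift cm [ 61.85 -40.94  11.7 ] twist 13.3 tcp [ 0.2957 -0.6062  0.2444] toolz [-0.001  0.001 -1.   ]
```

{"api": "move_arm", "payload": {
  "rows": [61.8,-40.9,0.5,13.3,61.8,-40.9,0.5,13.3,61.8,-40.9,0.5,13.3,61.8,-40.9,0.5,13.3,61.8,-40.9,0.5,13.3,61.8,-40.9,0.5,13.3,61.8,-40.9,0.5,13.3,61.8,-40.9,0.5,13.3,61.8,-40.9,0.5,13.3,61.8,-40.9,0.5,13.3],
  "fingers": 0.6,
  "newtons": 40
}}

```text
clock: 1.35
tcp_pos: [0.6137, -0.0665, 0.2408]
orientation: [3.122, 0.347, -0.001]
contact_force: [-0.0, -0.7, -0.3]
grip_width: 0.0512
gripper_force: 0.0
```

```bash
python3 -c "
from h import *
go((.672,.033,.24),102.7)"
```

```text
shift cm [ 7.87 -8.43  0.08] twist -0.0 tcp [ 0.6137 -0.0665  0.2408] toolz [-0. -0. -1.]
```

{"api": "move_arm", "payload": {
  "rows": [7.8,-8.4,0,0,7.8,-8.4,0,0,7.8,-8.4,0,0,7.8,-8.4,0,0]
}}

```text
clock: 1.85
tcp_pos: [0.6703, 0.0302, 0.2404]
orientation: [3.122, 0.347, -0.002]
contact_force: [-0.1, -0.7, 0.1]
grip_width: 0.051
gripper_force: 0.0
```

```bash
python3 - <<'E'
from h import *
go((.672,.033,.128),102.7)
c=r.camera_params("wrist");im=r.grab_frame("wrist");cv2.imwrite("pics/w1.png",im)
T=np.array(c['world_from_camera']);print(T.round(3).tolist(),c['fx'])
K=np.array([[c['fx'],0,c['cx']],[0,c['fy'],c['cy']],[0,0,1]])
for p in((.672,.033,.13),(.5339,.014,.13)):
    q=T[:3,:3].T@(np.array(p)-T[:3,3]);print(p,(K@(q/q[2])).round())
E
```

```text
shift cm [ 0.24 -0.24 11.24] twist -0.0 tcp [0.6703 0.0302 0.2404] toolz [-0.001 -0.001 -1.   ]
[[0.22, -0.923, -0.315, 0.75], [-0.976, -0.208, -0.072, 0.048], [0.001, 0.323, -0.946, 0.369], [0.0, 0.0, 0.0, 1.0]] 370.9891193677611
(0.672, 0.033, 0.13) [316. 239.   1.]
(0.5339, 0.014, 0.13) [302. 403.   1.]
```

View pics/w1.png

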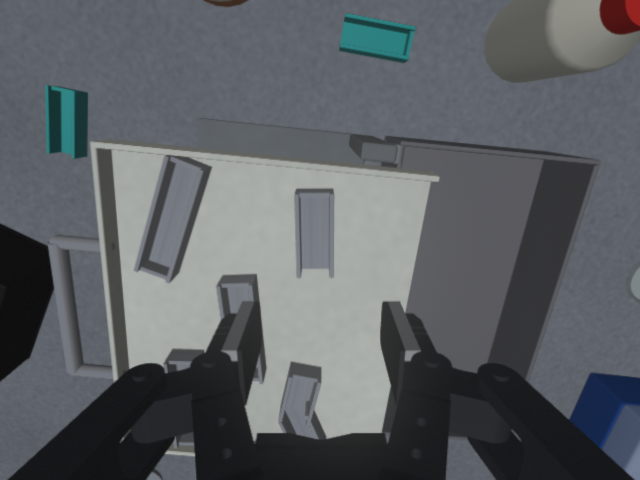

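The wrist view shows the short boat centred at (315,233), where I predicted (316,239), and aligned with the tool, with its open end nearest the gripper. I'll descend and grip.

{"api": "move_arm", "payload": {
  "rows": [0.2,-0.2,4,0,0.2,-0.2,8,0,0.2,-0.2,10.5,0,0.2,-0.2,11.4,0,0.2,-0.2,11.4,0,0.2,-0.2,11.4,0]
}}

```text
clock: 2.65
tcp_pos: [0.6732, 0.0329, 0.1287]
orientation: [3.122, 0.346, 0.004]
contact_force: [1.4, 0.0, 0.2]
grip_width: 0.0513
gripper_force: 0.0
```

{"api": "move_arm", "payload": {
  "rows": [0,0,0,0,0,0,0,0,0,0,0,0,0,0,0,0,0,0,0,0],
  "fingers": 0,
  "newtons": 40
}}

```text
clock: 3.28
tcp_pos: [0.673, 0.0334, 0.1283]
orientation: [3.122, 0.347, 0.003]
contact_force: [-0.6, -0.2, 5.6]
grip_width: 0.0248
gripper_force: 40.0
```

{"api": "move_arm", "payload": {
  "rows": [0,0,-1,0,0,0,-4,0,0,0,-8,0,0,0,-10,0,0,0,-10,0]
}}

```text
clock: 3.9
tcp_pos: [0.6731, 0.0334, 0.2286]
orientation: [3.122, 0.347, 0.005]
contact_force: [0.2, 0.2, -1.2]
grip_width: 0.025
gripper_force: 39.3
```

```bash
python3 -c "
from h import *
print(r.get_obs()['grip_width'],r.get_obs()['gripper_force'])
u=np.array([np.cos(np.radians(73.5)),np.sin(np.radians(73.5))])
p=np.array([.503,.367])+.02*u; print(p)
go((*p,.228),73.5);go((*p,.06),73.5)"
```

```text
0.025020792903086536 39.337118268013
[0.50868031 0.38617639]
shift cm [-8.280e+00 -3.803e+01  2.000e-02] twist 29.2 tcp [0.6731 0.0334 0.2286] toolz [ 0.003  0.    -1.   ]
shift cm [ -8.33 -38.04  16.82] twist 29.2 tcp [0.6731 0.0334 0.2286] toolz [ 0.003  0.    -1.   ]
```

{"api": "move_arm", "payload": {
  "rows": [-8.3,-38,0,29.2,-8.3,-38,0,29.2,-8.3,-38,0,29.2,-8.3,-38,0,29.2,-8.3,-38,0,29.2,-8.3,-38,0,29.2,-8.3,-38,0,29.2,-8.3,-38,0,29.2,-8.3,-38,0,29.2,-8.3,-38,0,29.2]
}}

```text
clock: 5.15
tcp_pos: [0.5091, 0.3835, 0.2268]
orientation: [3.107, -0.456, 0.0]
contact_force: [0.3, -0.8, -0.4]
grip_width: 0.0252
gripper_force: 39.4
```

```bash
python3 - <<'E'
from h import *
c=r.camera_params("wrist");im=r.grab_frame("wrist");cv2.imwrite("pics/w2.png",im)
cv2.imwrite("pics/t2.png",r.grab_frame("top"))
p=np.array([.5087,.3862]);go((*p,.06),73.5)
T=np.array(c['world_from_camera']);K=np.array([[c['fx'],0,c['cx']],[0,c['fy'],c['cy']],[0,0,1]])
for ce in((.503,.367),):
  for sx in(-1,1):
    for sy in(-1,1):
      a=np.radians(73.5);u=np.array([np.cos(a),np.sin(a)]);v=np.array([-u[1],u[0]])
      pt=np.r_[np.array(ce)+sx*.075*u+sy*.07*v,.08];q=T[:3,:3].T@(pt-T[:3,3]);print(pt.round(3),(K@(q/q[2])).round())
E
```

```text
shift cm [-0.06 -0.19 16.7 ] twist -0.1 tcp [0.5087 0.3843 0.227 ] toolz [ 0. -0. -1.]
[0.549 0.275 0.08 ] [448. 135.   1.]
[0.415 0.315 0.08 ] [430. 309.   1.]
[0.591 0.419 0.08 ] [238. 136.   1.]
[0.457 0.459 0.08 ] [250. 309.   1.]
```

View pics/w2.png

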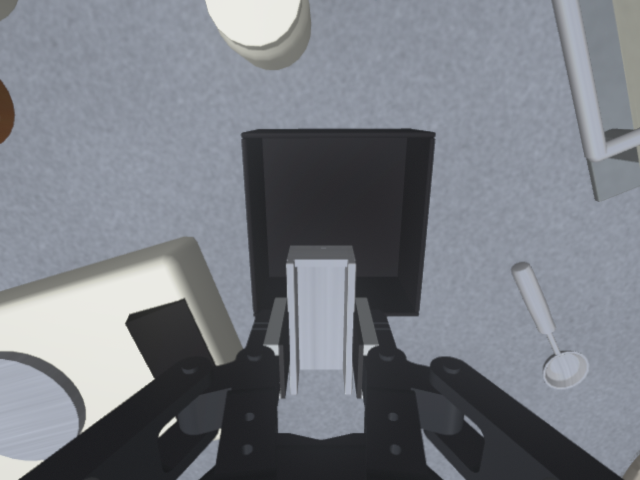

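The bin rim corners are at (243,132), (435,132), (420,313) and (252,313). That puts its centre about 4 mm further +y than measured, with the 150 mm side along image vertical. The held boat fits inside it, so I'll lower and release.

{"api": "move_arm", "payload": {
  "rows": [0,-0.2,4,0,0,-0.2,9,0,0,-0.2,14,0,0,-0.2,17.3,0,0,-0.2,17.3,0,0,-0.2,17.3,0]
}}

```text
clock: 6.0
tcp_pos: [0.5094, 0.3881, 0.0556]
orientation: [-3.107, 0.451, -0.002]
contact_force: [0.6, -0.2, -0.1]
grip_width: 0.0251
gripper_force: 39.5
```

{"api": "move_arm", "payload": {
  "rows": [0,0,0,0,0,0,0,0,0,0,0,0],
  "fingers": 0.5
}}

```text
clock: 6.38
tcp_pos: [0.5087, 0.3879, 0.0549]
orientation: [-3.108, 0.451, -0.001]
contact_force: [-0.8, 0.4, -0.8]
grip_width: 0.0427
gripper_force: 0.0
```

{"api": "move_arm", "payload": {
  "rows": [0,0,-4,0,0,0,-10,0,0,0,-16,0,0,0,-17.5,0,0,0,-17.5,0]
}}

```text
clock: 7.0
tcp_pos: [0.5087, 0.3879, 0.2302]
orientation: [-3.108, 0.451, -0.002]
contact_force: [-0.4, -0.6, -1.3]
grip_width: 0.0426
gripper_force: 0.0
```

```bash
python3 -c "
from h import *
go((.534,.0145,.235),89.4)"
```

```text
shift cm [13.04 35.08 -0.53] twist -15.9 tcp [0.5087 0.3879 0.2302] toolz [ 0.002  0.001 -1.   ]
```

{"api": "move_arm", "payload": {
  "rows": [13,35.1,-0.5,-15.9,13,35.1,-0.5,-15.9,13,35.1,-0.5,-15.9,13,35.1,-0.5,-15.9,13,35.1,-0.5,-15.9,13,35.1,-0.5,-15.9,13,35.1,-0.5,-15.9,13,35.1,-0.5,-15.9,13,35.1,-0.5,-15.9,13,35.1,-0.5,-15.9],
  "fingers": 0.6
}}

```text
clock: 8.25
tcp_pos: [0.5331, 0.0157, 0.2337]
orientation: [-3.141, 0.012, 0.001]
contact_force: [0.5, 0.5, -0.7]
grip_width: 0.0511
gripper_force: 0.0
```

```bash
python3 - <<'E'
from h import *
go((.534,.0145,.127),89.4)
c=r.camera_params("wrist");im=r.grab_frame("wrist");cv2.imwrite("pics/w3.png",im)
T=np.array(c['world_from_camera']);K=np.array([[c['fx'],0,c['cx']],[0,c['fy'],c['cy']],[0,0,1]])
for p in((.5339,.0145,.13),(.555,.0135,.13),(.514,.0147,.13)):
    q=T[:3,:3].T@(np.array(p)-T[:3,3]);print(p,(K@(q/q[2])).round())
E
```

```text
shift cm [ 0.09  0.12 10.67] twist 0.1 tcp [0.5331 0.0157 0.2337] toolz [-0.001  0.    -1.   ]
(0.5339, 0.0145, 0.13) [321. 244.   1.]
(0.555, 0.0135, 0.13) [322. 213.   1.]
(0.514, 0.0147, 0.13) [321. 272.   1.]
```

View pics/w3.png

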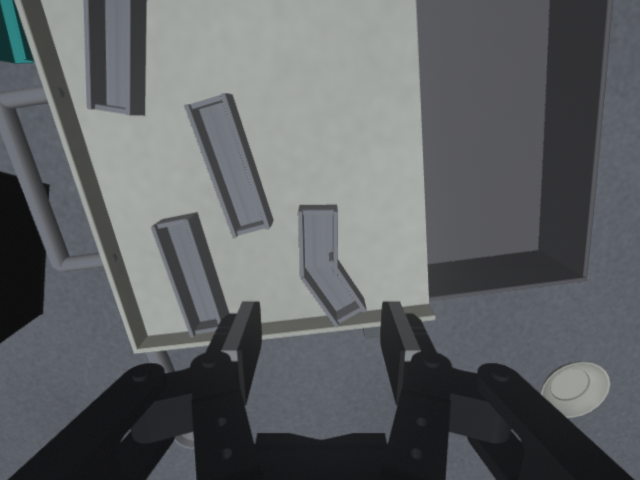

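The wrist view shows the straight half of the bent boat centred at (319,238) and upright, as predicted, with nothing in the fingers' way. I'll descend and grip.

{"api": "move_arm", "payload": {
  "rows": [0.1,0.1,4,0,0.1,0.1,8,0,0.1,0.1,10,0,0.1,0.1,10.6,0,0.1,0.1,10.6,0,0.1,0.1,10.6,0]
}}

```text
clock: 9.05
tcp_pos: [0.5351, 0.0134, 0.1292]
orientation: [-3.141, 0.016, -0.003]
contact_force: [-0.2, 0.5, -0.6]
grip_width: 0.0512
gripper_force: 0.0
```

{"api": "move_arm", "payload": {
  "rows": [0,0,0,0,0,0,0,0,0,0,0,0,0,0,0,0,0,0,0,0],
  "fingers": 0,
  "newtons": 50
}}

```text
clock: 9.68
tcp_pos: [0.535, 0.0135, 0.1292]
orientation: [-3.141, 0.017, -0.003]
contact_force: [-0.5, 0.3, 5.7]
grip_width: 0.0251
gripper_force: 48.3
```

{"api": "move_arm", "payload": {
  "rows": [0,0,-1,0,0,0,-4,0,0,0,-8,0,0,0,-11,0,0,0,-11,0,0,0,-11,0]
}}

```text
clock: 10.42
tcp_pos: [0.5336, 0.013, 0.2375]
orientation: [3.141, -0.017, -0.002]
contact_force: [0.0, -0.6, -0.7]
grip_width: 0.0247
gripper_force: 51.3
```

```bash
python3 -c "
from h import *
# bent origin is 21 mm in -toolx-axis from grasp; bin u=-16.5 deg axis
a=np.radians(-16.5);u=np.array([np.cos(a),np.sin(a)])
p=np.array([.504,.371])+.018*u;print(p)
go((*p,.235),73.5)"
```

```text
[0.52125876 0.36588772]
shift cm [ -1.6  -35.28   0.25] twist 15.9 tcp [0.5336 0.013  0.2375] toolz [-0.001 -0.    -1.   ]
```

{"api": "move_arm", "payload": {
  "rows": [-1.9,-34.3,0,15.9,-1.9,-34.3,0,15.9,-1.9,-34.3,0,15.9,-1.9,-34.3,0,15.9,-1.9,-34.3,0,15.9,-1.9,-34.3,0,15.9,-1.9,-34.3,0,15.9,-1.9,-34.3,0,15.9,-1.9,-34.3,0,15.9]
}}

```text
clock: 11.55
tcp_pos: [0.5194, 0.3543, 0.2375]
orientation: [3.107, -0.454, -0.001]
contact_force: [0.3, -0.5, -0.3]
grip_width: 0.0247
gripper_force: 51.3
```

```bash
python3 - <<'E'
from h import *
go((.518,.356,.07),73.5)
a=r.grab_frame("wrist");b=r.grab_frame("top")
cv2.imwrite("pics/w4.png",a)
E
```

```text
shift cm [-0.18 -0.15 16.75] twist -0.1 tcp [0.5194 0.3543 0.2375] toolz [-0.001 -0.002 -1.   ]
```

View pics/w4.png

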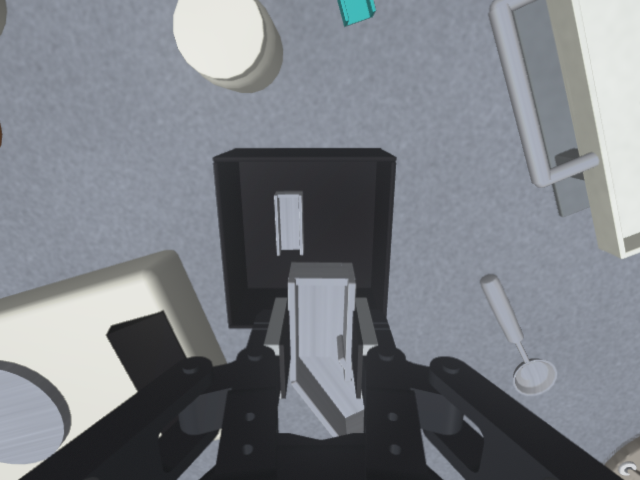

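The short boat lies in the bin at (289,222) and the bent one is held. The fingers are inside the rim outline, so I'll lower and release.

{"api": "move_arm", "payload": {
  "rows": [-0.2,-0.1,4,0,-0.2,-0.1,9,0,-0.2,-0.1,14,0,-0.2,-0.1,17.5,0,-0.2,-0.1,17.5,0,-0.2,-0.1,17.5,0]
}}

```text
clock: 12.4
tcp_pos: [0.5183, 0.3582, 0.0647]
orientation: [-3.107, 0.452, -0.002]
contact_force: [0.2, 0.3, 0.5]
grip_width: 0.0248
gripper_force: 51.3
```

{"api": "move_arm", "payload": {
  "rows": [0,0,0,0,0,0,0,0,0,0,0,0],
  "fingers": 0.5
}}

```text
clock: 12.78
tcp_pos: [0.5176, 0.3581, 0.0639]
orientation: [-3.108, 0.451, -0.001]
contact_force: [0.6, 0.1, -0.6]
grip_width: 0.0428
gripper_force: 0.0
```

{"api": "move_arm", "payload": {
  "rows": [0,0,-4,0,0,0,-10,0,0,0,-16,0,0,0,-17.5,0,0,0,-17.5,0]
}}

```text
clock: 13.4
tcp_pos: [0.5176, 0.3581, 0.2391]
orientation: [-3.108, 0.451, -0.003]
contact_force: [-0.6, 0.2, -0.6]
grip_width: 0.0426
gripper_force: 0.0
```

```bash
python3 - <<'E'
from h import *
cv2.imwrite("pics/w5.png",r.grab_frame("wrist"))
go((.5696,.2034,.235),97.1)
# handle in the first scene picture, ray at z=.119 projected from top estimate
c=r.camera_params("scene");T=np.array(c['world_from_camera'])
q=T[:3,:3].T@(np.array([.5696,.2034,.119])-T[:3,3]);print(q[:2]/q[2]*c['fx']+[c['cx'],c['cy']])
E
```

```text
shift cm [ 9.43 13.28  0.24] twist -23.6 tcp [0.5169 0.3575 0.2373] toolz [-0.001 -0.001 -1.   ]
[405.76549022 226.90442164]
```

View pics/w5.png

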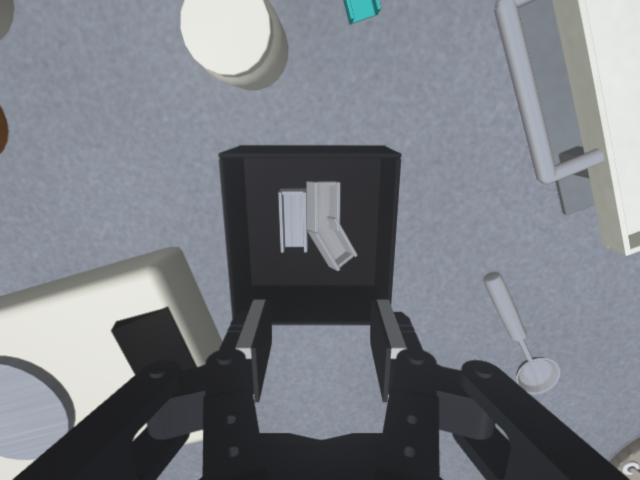

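Both damaged boats are in the bin, the short one at (292,220) and the bent one at (328,225). Next is the handle. The top estimate projects to (406,227) in the scene view, where the bar is.

{"api": "move_arm", "payload": {
  "rows": [9.4,13.3,0,-10,9.4,13.3,0,-20,9.4,13.3,0,-23.6,9.4,13.3,0,-23.6,9.4,13.3,0,-23.6,9.4,13.3,0,-23.6],
  "fingers": 0.32,
  "newtons": 60
}}

```text
clock: 14.2
tcp_pos: [0.5686, 0.2054, 0.2372]
orientation: [-3.135, -0.198, 0.002]
contact_force: [1.0, 0.6, 0.2]
grip_width: 0.0274
gripper_force: 0.0
```

```bash
python3 - <<'E'
from h import *
go((.5696,.2034,.235),97.1);go((.5696,.2034,.114),97.1)
c=r.camera_params("wrist");im=r.grab_frame("wrist");cv2.imwrite("pics/w6.png",im)
T=np.array(c['world_from_camera']);K=np.array([[c['fx'],0,c['cx']],[0,c['fy'],c['cy']],[0,0,1]])
for p in((.5696,.2034,.119),(.6242,.2102,.119),(.515,.1966,.119)):
    q=T[:3,:3].T@(np.array(p)-T[:3,3]);print(p,(K@(q/q[2])).round())
a=np.linspace(0,1.05,15)
E
```

```text
shift cm [0.08 0.21 0.22] twist 0.1 tcp [0.5686 0.2054 0.2372] toolz [-0.002  0.    -1.   ]
shift cm [ 0.09  0.22 12.32] twist 0.1 tcp [0.5686 0.2054 0.2372] toolz [-0.002  0.    -1.   ]
(0.5696, 0.2034, 0.119) [322. 237.   1.]
(0.6242, 0.2102, 0.119) [323. 157.   1.]
(0.515, 0.1966, 0.119) [322. 307.   1.]
```

View pics/w6.png

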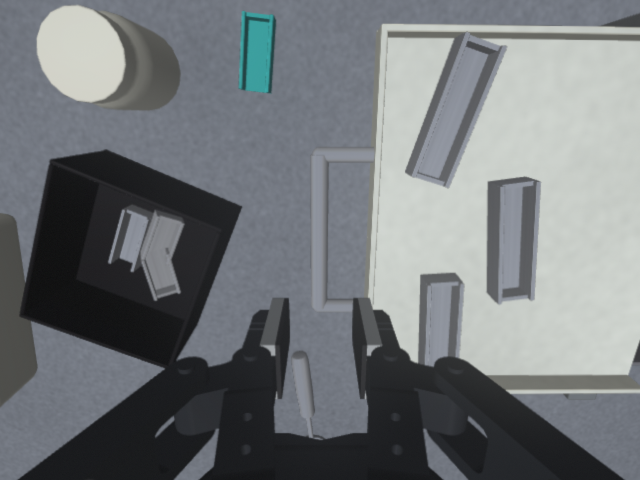

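The bar runs from (320,155) to (320,305), centred within 1–2 mm of the prediction, and the inner finger has room beside the tray rim. I'll descend and grip the bar.

{"api": "move_arm", "payload": {
  "rows": [0.1,0.1,4,0,0.1,0.1,8,0,0.1,0.1,10,0,0.1,0.1,11.5,0,0.1,0.1,12.4,0,0.1,0.1,12.4,0,0.1,0.1,12.4,0]
}}

```text
clock: 15.12
tcp_pos: [0.5713, 0.2031, 0.1149]
orientation: [-3.135, -0.194, -0.002]
contact_force: [0.7, -0.3, 0.5]
grip_width: 0.0274
gripper_force: 0.0
```

{"api": "move_arm", "payload": {
  "rows": [0,0,0,0,0,0,0,0,0,0,0,0,0,0,0,0],
  "fingers": 0,
  "newtons": 80
}}

```text
clock: 15.62
tcp_pos: [0.5708, 0.2069, 0.1154]
orientation: [-3.13, -0.198, -0.004]
contact_force: [-0.3, 7.3, 0.4]
grip_width: 0.0097
gripper_force: 77.9
```

```bash
python3 - <<'E'
import numpy as np
for t in np.arange(0,1.1,.06): print(round(t,2),np.round([23*(np.cos(.061)-np.cos(t+.061)),-23*(np.sin(t+.061)-np.sin(.061))],2))
E
```

```text
0.0 [ 0. -0.]
0.06 [ 0.13 -1.37]
0.12 [ 0.33 -2.74]
0.18 [ 0.62 -4.09]
0.24 [ 0.99 -5.42]
0.3 [ 1.44 -6.72]
0.36 [ 1.97 -8.  ]
0.42 [ 2.57 -9.24]
0.48 [  3.24 -10.44]
0.54 [  3.99 -11.6 ]
0.6 [  4.8  -12.72]
0.66 [  5.68 -13.78]
0.72 [  6.62 -14.79]
0.78 [  7.62 -15.74]
0.84 [  8.68 -16.63]
0.9 [  9.79 -17.45]
0.96 [ 10.94 -18.21]
1.02 [ 12.14 -18.89]
1.08 [ 13.37 -19.51]
```

{"api": "move_arm", "payload": {
  "rows": [-0.2,-1.4,-1.4,0,0,0,-2.7,0,0.3,0,-4.1,0,0.6,0,-5.4,0]
}}

```text
clock: 16.12
tcp_pos: [0.5719, 0.1988, 0.1658]
orientation: [3.128, 0.192, -0.019]
contact_force: [-12.2, -13.0, -9.9]
grip_width: 0.0091
gripper_force: 77.9
```

I put the first rows in the wrong columns, which left a 6 mm sideways offset; forces stayed at about 20 N. I'm correcting that as I continue along the arc.

{"api": "move_arm", "payload": {
  "rows": [-0.6,0.6,0,0,-0.6,0.8,-0.7,0,-0.6,1.1,-1.3,0,-0.6,1.6,-2.6,0,-0.6,2.2,-3.8,0,-0.6,2.9,-5,0]
}}

```text
clock: 16.88
tcp_pos: [0.5746, 0.1763, 0.2197]
orientation: [-3.132, -0.197, -0.003]
contact_force: [1.1, 5.8, -1.0]
grip_width: 0.0092
gripper_force: 77.9
```

```bash
python3 - <<'E'
from h import *
go((.57,.2,.2),97.1);o=r.get_obs();print(o['contact_force'],o['grip_width'])
E
```

```text
shift cm [-0.16 -2.4   1.98] twist 0.1 tcp [0.5746 0.1763 0.2197] toolz [ 0.002  0.003 -1.   ]
[ 1.05289619  5.80660803 -0.99551358] 0.009249274644355106
```

{"api": "move_arm", "payload": {
  "rows": [0,0.4,-0.6,0,0,0.8,-1.2,0,0,1.2,-1.7,0,0,1.6,-2.3,0,0,2,-2.8,0,0,2.4,-3.3,0,0,2.9,-3.8,0,0,3.4,-4.3,0]
}}

```text
clock: 17.88
tcp_pos: [0.5785, 0.1447, 0.2635]
orientation: [-3.13, -0.2, -0.004]
contact_force: [-1.7, 9.8, 5.1]
grip_width: 0.0091
gripper_force: 78.1
```

```bash
cat > tr.py <<'E'
from h import *
import sys
im=r.grab_frame("top");cv2.imwrite(f"pics/{sys.argv[1]}.png",im);o=r.get_obs();print(o['tcp_pos'],o['contact_force'],o['grip_width'])
E
python3 tr.py t3
```

```text
[0.57860535 0.14394261 0.26433988] [-4.69682664  9.32099782  6.56692398] 0.008718556073399351
```

{"api": "move_arm", "payload": {
  "rows": [0,0.4,-0.5,0,0,0.9,-0.95,0,0,1.4,-1.4,0,0,1.9,-1.85,0,0,2.5,-2.3,0,0,3,-2.7,0,0,3.6,-3.05,0,0,4.2,-3.4,0,0,4.8,-3.75,0,0,5.4,-4.1,0]
}}

```text
clock: 19.18
tcp_pos: [0.585, 0.0923, 0.3065]
orientation: [-3.128, -0.202, -0.006]
contact_force: [-6.4, 10.0, 15.1]
grip_width: 0.0094
gripper_force: 78.2
```

{"api": "move_arm", "payload": {
  "rows": [0,0,0,0,0,0,0,0,0,0,0,0,0,0,0,0,0,0,0,0,0,0,0,0]
}}

```text
clock: 19.92
tcp_pos: [0.585, 0.0921, 0.3066]
orientation: [-3.129, -0.201, -0.006]
contact_force: [-5.7, 10.7, 15.4]
grip_width: 0.009
gripper_force: 78.4
```

```bash
python3 tr.py t4; python3 -c "
from h import *
cv2.imwrite('pics/both.png',np.hstack([cv2.imread('pics/t4.png')[80:380,60:460],r.grab_frame('scene')[120:420,150:550]]))"
```

```text
[0.58504562 0.09210891 0.30659869] [-6.47748035  9.39329378 16.35642882] 0.008920832755995256
```

View pics/both.png

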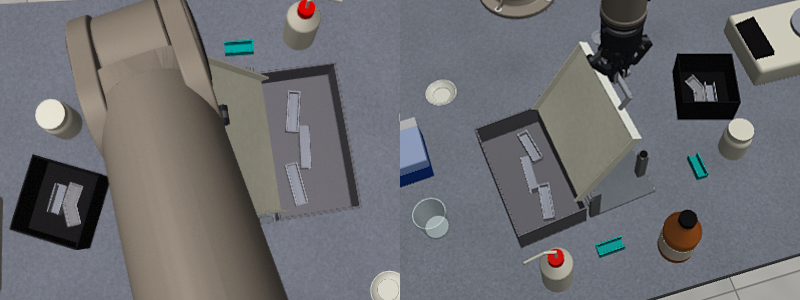

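All three sound boats lie in the basket, at (293,112), (305,147) and (296,185) in the left half of the picture, and the tray is empty. I'll lower it back along the same arc.

{"api": "move_arm", "payload": {
  "rows": [0,-1.2,0.7,0,0,-2.3,1.4,0,0,-3.4,2.3,0,0,-4.5,3.2,0,0,-5.5,4.1,0,0,-6.4,5.1,0,0,-7.3,6.2,0,0,-8.1,7.3,0,0,-8.9,8.5,0,0,-9.5,9.7,0]
}}

```text
clock: 21.28
tcp_pos: [0.5737, 0.1834, 0.2066]
orientation: [-3.133, -0.198, -0.004]
contact_force: [-1.7, 6.3, 5.2]
grip_width: 0.0096
gripper_force: 82.5
```

{"api": "move_arm", "payload": {
  "rows": [0,-0.6,1.2,0,0,-1.2,2.5,0,0,-1.7,3.8,0,0,-2,5.1,0,0,-2.3,6.4,0,0,-2.5,7.6,0,0,-2.6,8.4,0,0,-2.6,9,0,0,-2.6,9,0]
}}

```text
clock: 22.4
tcp_pos: [0.5709, 0.2069, 0.1154]
orientation: [-3.135, -0.194, -0.002]
contact_force: [0.7, 4.4, 4.3]
grip_width: 0.0091
gripper_force: 88.5
```

The TCP is back at the pose where I gripped the bar, so the tray is flat. I'll release and lift clear.

{"api": "move_arm", "payload": {
  "rows": [0,0,0,0,0,0,0,0,0,0,0,0,0,0,0,0],
  "fingers": 0.32
}}

```text
clock: 22.9
tcp_pos: [0.5701, 0.2063, 0.1148]
orientation: [3.135, 0.194, -0.001]
contact_force: [-0.0, -0.4, 0.0]
grip_width: 0.0271
gripper_force: 0.0
```

{"api": "move_arm", "payload": {
  "rows": [0,0,-2,0,0,0,-5,0,0,0,-9,0,0,0,-14,0,0,0,-16,0,0,0,-16,0]
}}

```text
clock: 23.65
tcp_pos: [0.571, 0.2071, 0.2768]
orientation: [-3.135, -0.194, -0.005]
contact_force: [-0.7, -0.5, -0.6]
grip_width: 0.0273
gripper_force: 0.0
```

{"api": "move_arm", "payload": {
  "rows": [-3,-10,0,0,-3,-20,0,0,-3,-25,0,0,-3,-25,0,0,-3,-25,0,0,-3,-25,0,0,-3,-25,0,0]
}}

```text
clock: 24.52
tcp_pos: [0.5106, 0.4489, 0.2742]
orientation: [3.134, 0.19, -0.001]
contact_force: [-0.2, -0.9, -0.3]
grip_width: 0.0272
gripper_force: 0.0
```

```bash
sed -i 's/"pics\/{n}0.png"/"pics\/{n}9.png"/' m.py; python3 - <<'E'
from h import *
for n in("top","scene"): cv2.imwrite(f"pics/{n}9.png",r.grab_frame(n))
o=r.get_obs();print(o['tcp_pos'],o['clock'],o['contact_force'])
E
python3 m.py
```

```text
[0.51057721 0.44928954 0.27487957] 24.625 [-0.92575557 -0.16563542  0.52472574]
top tray (array([0.5861, 0.0581]), 249.2, 224.8, 7.1)
 dark (0, 405, 66, 75) (array([0.1935, 0.5322]), 138.8, 136.3, -1.8)
 dark (17, 295, 28, 62) (array([0.4186, 0.5346]), 117.0, 56.3, 0.9)
 dark (70, 235, 100, 95) (array([0.4982, 0.3573]), 161.5, 148.3, 73.3)
scene tray (array([0.5919, 0.061 ]), 243.6, 228.7, 7.0)
 dark (423, 174, 67, 65) (array([0.5212, 0.3558]), 191.3, 155.1, -16.5)
 dark (486, 0, 151, 179) (array([0.1692, 0.8233]), 882.2, 196.5, -48.8)
```

The tray measures flat and empty in both views, and the bin is exactly where it was. The robot is clear, so I'll hand in.

```bash
python3 -c "
from bench import r
print(r.hand_in())"
```

```text
the job is handed in; nothing more can be done
None
```

I handed the job in at about 25 s: the short and bent boats are in the scrap bin, the three sound boats are in the basket, and the tray is flat again; the bin did not move, but I did not measure whether the falling boats shifted the basket.

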